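Find the jar with the steel ball by weight and show it to the reader

TASK

Two identical sealed grinding jars stand in the grey bin and only one holds the heavy steel ball: lift them in turn by their knobs to feel which is heavier, stand the lighter one upright in the empty white tray and let go of it, and then hold the heavier one up, upright and still, squarely in front of the code reader's dark window, about 90 mm from it and with the middle of the jar's aluminium body level with the middle of the window. Finish while still holding it there, and do not tip over a jar or disturb the other things on the bench and in the bin.

Things in the scene. Friction and masses are not known exactly. Their poses are not given: they have to be found in the camera images.
- jar_a: upright sealed jar in the bin: aluminium cylinder 56 mm diameter, black lid 60 mm diameter with its top 64 mm above the underside, on it a round metal knob 24 mm diameter, 34 mm tall (64 to 98 mm up) to grip from above. Origin: centre of underside, z up. A loose ball is sealed inside: plastic (160-240 g in all) or steel (365-535 g), either jar, drawn anew each time
- jar_b: the other jar, identical outside: aluminium cylinder 56 mm diameter, black lid, knob 24 mm diameter from 64 to 98 mm above the underside. Origin: centre of underside, z up. It holds the steel ball if jar_a holds the plastic one, and the other way round
- bin: grey plastic open bin fixed to the bench, 290 x 330 mm (x, y) outside, 34 mm high, walls and floor 5 mm thick; holds the two jars and small clutter no taller than 48 mm. Origin: centre of its underside
- tray: empty white plastic open tray fixed to the bench, 150 x 150 mm outside, 20 mm high, walls and floor 4 mm thick. Origin: centre of its underside
- reader: code reader fixed to the bench on the robot's left: black foot 110 x 120 mm, steel column, white head 85 x 75 x 70 mm whose top is 175 mm above the bench. Origin on the bench under the head; its window looks along its own -x
- reader_window (a point): centre of the reader's dark window (44 x 36 mm), 140 mm above the bench, on the front face of the head; x axis points into the head (the space in front of the window is at negative x), y sideways along the window, z up
- vial_1: bystander: small amber vial, 26 mm diameter, 45 mm tall, upright in the bin; origin: centre of its underside
- vial_2: bystander: a second vial like it, in the bin
- clamp_ring: bystander: steel ring, 52 mm outer diameter, 12 mm high, lying in the bin; origin: centre of its underside
- heat_block: bystander: aluminium block 36 x 50 x 30 mm, in the bin; origin: centre of its underside
- microplate: bystander: white well plate 85 x 127 x 15 mm lying on the bench; origin: centre of its underside
- reagent_bottle: bystander: white bottle with red cap, 52 mm diameter, 80 mm tall, on the bench; origin: centre of its underside
- tip_box: bystander: pipette tip box with blue lid, 87 x 122 x 65 mm, on the bench; origin: centre of its underside
There are look-alikes about, which are no part of the job. Leave any turquoise look-alike of the jar_a alone.

How it is judged (in metres and radians):
On the way, in this order (a step that is already met when the one before it is completed fails the run):
1. one of the jars is lifted clear of the bin in the gripper (((height (world z) of jar_a above 0.05 m and contact force between jar_a and the fingers above 1 N) or (height (world z) of jar_b above 0.05 m and contact force between jar_b and the fingers above 1 N))), for 0.1 s.
2. the lighter jar stands released in the white tray (((x of jar_a in the frame of tray between -0.055 and 0.055 m and y of jar_a in the frame of tray between -0.055 and 0.055 m and angle between jar_a's own z axis and vertical below 0.1 rad and contact force between jar_a and tray between 0.8 and 2.94 N and contact force between jar_a and the fingers below 0.1 N and linear speed of jar_a below 0.03 m/s) or (x of jar_b in the frame of tray between -0.055 and 0.055 m and y of jar_b in the frame of tray between -0.055 and 0.055 m and angle between jar_b's own z axis and vertical below 0.1 rad and contact force between jar_b and tray between 0.8 and 2.94 N and contact force between jar_b and the fingers below 0.1 N and linear speed of jar_b below 0.03 m/s))), for 0.3 s.
At the end, for the whole second after the job is handed in: Lighter jar upright, released, at rest in the tray, axis within 55 mm of its centre each way, pressing under 2.94 N. Heavier held still by the fingers alone, within 0.2 rad of upright, axis 55-135 mm before the window, 25 mm sideways; mid-body within 22 mm of window height ((((x of jar_a in the frame of tray between -0.055 and 0.055 m and y of jar_a in the frame of tray between -0.055 and 0.055 m and angle between jar_a's own z axis and vertical below 0.1 rad and contact force between jar_a and tray between 0.8 and 2.94 N and contact force between jar_a and the fingers below 0.1 N and linear speed of jar_a below 0.03 m/s) and (x of jar_b in the frame of reader_window between -0.135 and -0.055 m and y of jar_b in the frame of reader_window between -0.025 and 0.025 m and z of jar_b in the frame of reader_window between -0.053 and -0.009 m and angle between jar_b's own z axis and vertical below 0.2 rad and contact force between jar_b and the fingers above 1 N and linear speed of jar_b below 0.03 m/s and contact force between jar_b and reader below 0.1 N and contact force between jar_b and tray below 0.1 N and contact force between jar_b and bin below 0.1 N)) or ((x of jar_b in the frame of tray between -0.055 and 0.055 m and y of jar_b in the frame of tray between -0.055 and 0.055 m and angle between jar_b's own z axis and vertical below 0.1 rad and contact force between jar_b and tray between 0.8 and 2.94 N and contact force between jar_b and the fingers below 0.1 N and linear speed of jar_b below 0.03 m/s) and (x of jar_a in the frame of reader_window between -0.135 and -0.055 m and y of jar_a in the frame of reader_window between -0.025 and 0.025 m and z of jar_a in the frame of reader_window between -0.053 and -0.009 m and angle between jar_a's own z axis and vertical below 0.2 rad and contact force between jar_a and the fingers above 1 N and linear speed of jar_a below 0.03 m/s and contact force between jar_a and reader below 0.1 N and contact force between jar_a and tray below 0.1 N and contact force between jar_a and bin below 0.1 N)))); the arm keeps its last pose, push and grip.
It fails at once if a jar is tipped over (angle between any of jar_a, jar_b's own z axis and vertical above 0.7 rad).
It fails at once if a bystander is shifted by more than 40 mm or tipped over (distance of any of vial_1, vial_2, clamp_ring, heat_block, microplate, reagent_bottle, tip_box from where it was at the start of the episode above 0.04 m or angle between any of vial_1, vial_2, clamp_ring, heat_block, microplate, reagent_bottle, tip_box's own z axis and vertical above 0.6 rad).
It also fails if it takes over 72 s, if anything falls off the work surface, if the arm or the gripper's body presses on something with over 40 N, if the wrist force passes 120 N, or if a joint passes its speed limit or range.

ROBOT

A 6-joint arm with a two-finger parallel gripper is mounted at the origin on the work surface. World frame = base frame: x ahead of the robot, y to its left, z up, the work surface at z = 0. Lengths are in mm, angles in rad, forces in N, time in s.
With the tool pointing down it reaches from about 250 to 775 mm from the base axis. Payload 4 kg.
Tool frame: the origin (TCP) lies on the centre line of the jaws, within the pads' length; the fingertips stand 11 mm ahead of it and the grasp point (between the pads) lies 8 mm behind it (bot.finger_overhang is the distance from the TCP to the fingertips, in mm); z points along the fingers, y is the direction in which the jaws open and shut (so a half turn about z gives the same grasp; the last joint's range is limited). The gripper opens to 94 mm and grips with 3 to 60 N. Pads are 16 mm wide; open, the fingers measure 119 mm over their backs; the gripper's body (75 mm by 177 mm) begins 78 mm behind the grasp point.
Start: joints at [-1.332, 0.087, 1.371, -0, 1.684, -0.103], TCP at [184.349, -518.203, 216.506] pointing down, gripper open.
Joint ranges: [-3.1, 3.1], [-0.76, 2.03], [0.27, 2.55], [-1.08, 4.22], [0.17, 2.65], [-2.57, 2.57]. Speed limits (rad/s): [2.79, 2.79, 3.14, 3.14, 3.14, 3.14].

INTERFACE

Orientations are given as a 3x3 rotation matrix whose columns are the frame's x, y, z axes.
In Python, from plant import bot gives the robot as it stands.
- The arm moves only by the shell command python3 -m crank 'ROWS'. ROWS is JSON, a list of rows, each a list of 7 numbers: the shift along the world's x, y, z in m, then the turn, a rotation vector about the world's x, y, z in degrees, then the opening, from 0 (shut) to 1 (fully open). A call has exactly 8 rows; each row is the pose to reach, as a shift and turn from the pose commanded when the call began; what a row does not reach only later rows make up. A row lasts 1/12 s, in which the tool goes at most 41.7 mm and 7.16 degrees, less where a joint would pass 70% of its speed; a pose out of reach is approached as far as the arm can. A call with a gripper value outside its range is refused whole. The fingers move at their own pace and stop on an object; the grip force is fixed at half the most. Time passes only in rows, so rows that repeat a pose let the fingers close, or fill a call up. It gives the time, the measured TCP pose, the force and the opening at its end, in the units of the state.
- bot.observe(): the state, without advancing time (a new reading comes with each control period).
- bot.snapshot(name): name is "side" or "top" or "wrist"; returns the picture (400x640x3 uint8, red, green, blue); there is no depth.
- bot.calibration(name): a dict with "fx", "fy", "cx", "cy" (pixels), "rvec" (rotation vector, rad) and "tvec" (3), from world to camera coordinates, as OpenCV has them; the wrist camera has in their place "T_tool_cam" (4x4, takes a point from camera to tool coordinates, whose origin is the TCP and whose axes are the flange's). Camera axes: x right, y down, z forward; pixel columns grow to the right and rows downward; lengths in mm; the calibration is good to about 2 mm. The wrist camera is an equidistant fisheye: a pixel r from the principal point sees the ray r / f radians off the axis. A picture is of the moment at which its call begins: read the wrist's pose just before it. calibration takes no time and is no camera call.
- bot.job_done(): hands the job in, once; it reports no verdict.
Trained networks look in the newest picture that a camera, given by its name, has taken for a name from the list of things; names that differ only in an ending like _2 or _b are one class to them, and where a whole thing is asked for, a point or a joint stands for the part that bears it (a point fixed in the world has none). Each returns a list of dicts, best first, with "conf" (0 to 1); they miss things now and then, are a little off and sometimes report something else, mostly with a low value. They report only what shows in the picture. A call takes as long as a camera call. They do not tell look-alikes from the thing itself.
- bot.recognise(target, camera): "point" ([column, row] in pixels, amid what is visible of it).
- bot.place_of(target, camera): "point" ([column, row] in pixels: a listed point, or the origin of a listed thing).
The state is a dict: "time_s": time; "joint_positions": joint angles; "joint_vel": joint speeds; "tau": joint torques, N m; "tcp_pos": TCP position; "orientation": TCP orientation; "ft_force": force on the tool from outside, world axes, zero at the start; "wrist_torque": the same for the moment, N m; "opening": opening from 0.0 (shut) to 1.0 (fully open).
Only numpy, scipy, OpenCV 4.12 (cv2) and the standard library are available. Lean on these libraries where they do the work, as an engineer would, in place of code of your own. Each camera call takes 0.05 s, during which the arm holds its last target. There are 200 camera calls.

## Working session

There is one attempt and no reset: what is moved stays moved. The work goes in short steps, Python scripts to look and compute and a shell command to move; the robot and the scene stay as the last step left them, time stands still between calls to the robot, and variables do not carry over. Pictures are saved under pics/ and viewed, about 8 in all and at most 12, crops included, and the job is handed in when it is done.

```bash
ls; mkdir -p pics; cat > h.py <<'E'
import numpy as np, cv2
from plant import bot
def ray(cam,p):
    c=bot.calibration(cam)
    if cam!='wrist':
        R=cv2.Rodrigues(np.array(c['rvec'],float))[0]; t=np.array(c['tvec'],float).ravel()
        d=R.T@np.array([(p[0]-c['cx'])/c['fx'],(p[1]-c['cy'])/c['fy'],1]); return -R.T@t,d
    s=bot.observe(); R=np.array(s['orientation']); o=np.array(s['tcp_pos'])
    T=np.array(c['T_tool_cam']); u=np.array([(p[0]-c['cx'])/c['fx'],(p[1]-c['cy'])/c['fy']]); r=np.linalg.norm(u)
    d=np.r_[u/max(r,1e-9)*np.sin(r),np.cos(r)]
    return R@T[:3,3]+o, R@T[:3,:3]@d
def at(cam,p,z):
    o,d=ray(cam,p); return (o+d*(z-o[2])/d[2])
def proj(cam,X):
    c=bot.calibration(cam); K=np.array([[c['fx'],0,c['cx']],[0,c['fy'],c['cy']],[0,0,1.]])
    return cv2.projectPoints(np.array([X],float),np.array(c['rvec'],float),np.array(c['tvec'],float),K,None)[0].ravel()
def snap(cam,f):
    im=bot.snapshot(cam); cv2.imwrite('pics/'+f,im[:,:,::-1]); return im
E
python3 - <<'E'
from h import *
print(bot.observe())
snap('top','top0.png'); snap('side','side0.png')
im=np.hstack([cv2.imread('pics/top0.png')]); 
for n,z in [('jar_a',5),('tray',0),('reader',0),('reader_window',140),('bin',0),('vial_1',5),('clamp_ring',5),('heat_block',5),('microplate',0),('reagent_bottle',0),('tip_box',0)]:
  for cam in ['top','side']:
    for d in bot.place_of(n,cam):
        if d['conf']>.25: print(n,cam,np.round(d['point']),round(d['conf'],2),at(cam,d['point'],z).round())
E
```

```text
pics
{'time_s': 0.0, 'joint_positions': array([-1.33209412e+00,  8.79260786e-02,  1.37223502e+00, -9.01735302e-06,
        1.68356978e+00, -1.03107982e-01]), 'joint_vel': array([ 9.02721426e-04,  1.98131345e-04,  7.79198549e-04, -1.13647588e-03,
       -4.82055825e-04,  7.50732455e-05]), 'tau': array([ 1.42241197e-04, -3.40183318e+01, -3.02423966e+01,  7.16533000e-02,
        3.30092758e-02, -1.68524903e-04]), 'tcp_pos': array([ 184.2228504 , -517.68493594,  215.32969984]), 'orientation': array([[ 9.42149838e-01,  3.35191614e-01, -5.14272178e-04],
       [ 3.35191942e-01, -9.42147576e-01,  2.07547983e-03],
       [ 2.11163149e-04, -2.12779288e-03, -9.99997714e-01]]), 'ft_force': array([-0.34395235,  0.33549412,  0.02250053]), 'wrist_torque': array([-0.00127327, -0.01090703,  0.0187317 ]), 'opening': 0.9996214349342394}
jar_a top [397. 129.] 0.74 [ 752. -116.    5.]
jar_a top [412. 288.] 0.67 [ 303. -159.    5.]
jar_a top [402. 202.] 0.65 [ 540. -131.    5.]
jar_a top [454. 217.] 0.63 [ 502. -277.    5.]
jar_a side [428. 200.] 0.94 [ 293. -146.    5.]
jar_a side [276. 184.] 0.79 [728.
[... 1023 characters left out ...]
top [432. 209.] 0.66 [ 524. -214.    5.]
clamp_ring side [322. 171.] 0.7 [ 635. -209.    5.]
heat_block top [387. 248.] 0.59 [410. -90.   5.]
heat_block top [432. 172.] 0.3 [ 630. -216.    5.]
heat_block side [385. 202.] 0.73 [401. -94.   5.]
heat_block side [353. 178.] 0.44 [ 526. -198.    5.]
microplate top [311. 145.] 0.81 [702. 131.   0.]
microplate side [253. 228.] 0.86 [675. 143.   0.]
reagent_bottle top [260. 167.] 0.56 [631. 277.   0.]
reagent_bottle top [299. 222.] 0.53 [477. 159.   0.]
reagent_bottle side [234. 266.] 0.7 [636. 288.   0.]
reagent_bottle side [237. 265.] 0.58 [632. 282.   0.]
tip_box top [239. 277.] 0.92 [319. 322.   0.]
tip_box side [370. 316.] 0.69 [324. 316.   0.]
```

View pics/top0.png

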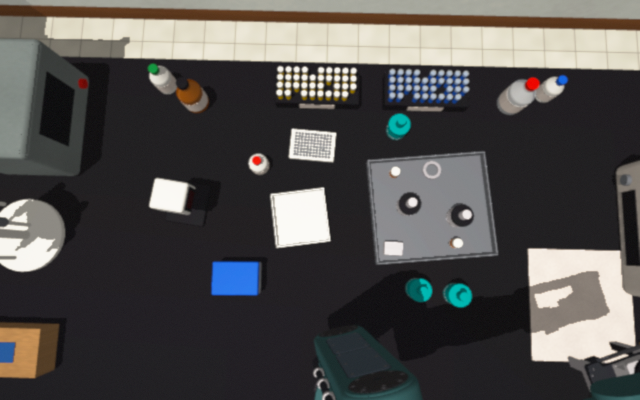

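View pics/side0.png

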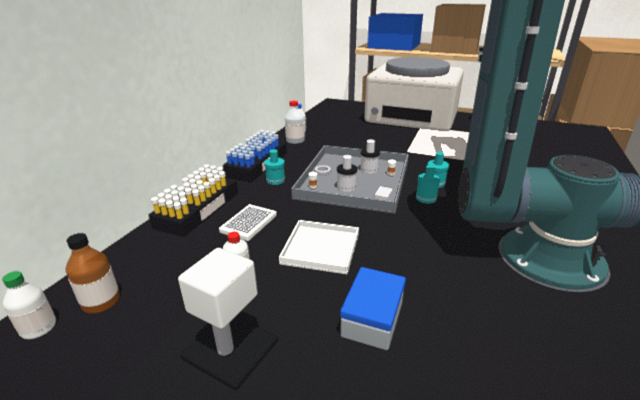

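The top view shows five jar-shaped things: black-lidded jars at (410,203) and (462,215) in the bin, and turquoise look-alikes at (398,126), (419,290) and (458,294). By the description I want the two in the bin. I'll check them in a crop and work out the knob positions.

```bash
python3 - <<'E'
from h import *
im=cv2.imread('pics/top0.png'); s=cv2.imread('pics/side0.png')
a=cv2.resize(im[150:270,360:500],None,fx=4,fy=4,interpolation=cv2.INTER_CUBIC)
b=cv2.resize(im[165:235,135:215],None,fx=3,fy=3,interpolation=cv2.INTER_CUBIC)
out=np.zeros((480,800,3),np.uint8); out[:480,:560]=a; out[:210,560:800]=b
c=cv2.resize(s[130:205,320:400],None,fx=3,fy=3,interpolation=cv2.INTER_CUBIC); out[230:455,560:800]=c
cv2.imwrite('pics/crop.png',out)
E
```

```text
(no output)
```

View pics/crop.png

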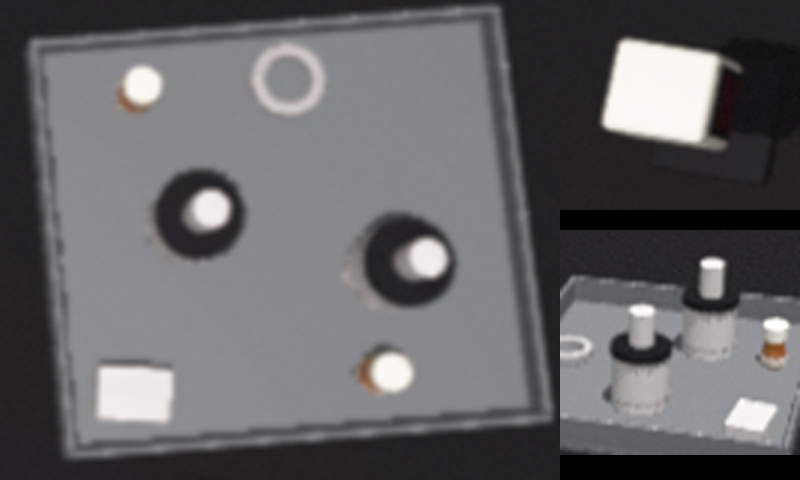

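The crop shows two black-lidded metal jars, with knob tops at about (413,202) and (467,214) in the top view. The reader's window (dark red) is on the right side of the white head, facing the tray.

```bash
python3 - <<'E'
from h import *
for n,p,q in [('J1',(413.2,202),(347.7,157.3)),('J2',(467.2,214.2),(370.7,141.3))]:
    a,b=at('top',p,103),at('side',q,103); print(n,a.round(),b.round())
C=[(622,38),(722,52),(707,145),(603,127)]
W=[at('top',((x-560)/3+135,y/3+165),175)[:2] for x,y in C]; print(np.round(W))
W=np.array(W); f=(W[1]+W[2])/2; bk=(W[0]+W[3])/2; print('front',f,'axis',bk-f,'side',W[1]-W[2])
s=bot.observe(); print(s['tcp_pos'])
# tray corners
T=[(270,192),(325,188),(331,242),(277,248)]
T=np.array([at('top',p,20)[:2] for p in T]); print(T.round(),T.mean(0))
E
```

```text
J1 [ 529. -141.  103.] [ 523. -129.  103.]
J2 [ 501. -281.  103.] [ 497. -270.  103.]
[[563. 506.]
 [554. 423.]
 [477. 430.]
 [490. 516.]]
front [515.43109376 426.66597324] axis [10.9359255  84.19133508] side [76.61077484 -6.97662373]
[ 184.32751201 -518.21019709  216.4930895 ]
[[557. 243.]
 [573.  89.]
 [422.  68.]
 [402. 217.]] [488.49836953 154.07434717]
```

```bash
python3 -m crank '[[0.03,0.023,0,0,0,0,1],[0.06,0.046,0,0,0,0,1],[0.09,0.069,0,0,0,0,1],[0.12,0.092,0,0,0,0,1],[0.15,0.115,0,0,0,0,1],[0.18,0.138,0,0,0,0,1],[0.21,0.161,0,0,0,0,1],[0.24,0.184,0,0,0,0,1]]'
python3 -m crank '[[0.03,0.023,0,0,0,0,1],[0.06,0.046,0,0,0,0,1],[0.075,0.058,-0.02,0,0,0,1],[0.075,0.058,-0.04,0,0,0,1],[0.075,0.058,-0.05,0,0,0,1],[0.075,0.058,-0.05,0,0,0,1],[0.075,0.058,-0.05,0,0,0,1],[0.075,0.058,-0.05,0,0,0,1]]'
python3 - <<'E'
from h import *
print(bot.observe()['tcp_pos'],bot.observe()['joint_positions'])
snap('wrist','w1.png')
for d in bot.recognise('jar_a','wrist'): print(d,at('wrist',d['point'],80).round())
for d in bot.place_of('jar_a','wrist'): print(d,at('wrist',d['point'],5).round())
E
```

```text
time_s: 1.87
tcp_pos: [425.6, -332.8, 216.7]
orientation: [[0.942, 0.335, 0.0], [0.335, -0.942, -0.001], [0.0, 0.001, -1.0]]
ft_force: [0.9, -0.7, 0.6]
opening: 0.998
time_s: 2.53
tcp_pos: [499.3, -277.2, 167.8]
orientation: [[0.943, 0.334, 0.002], [0.334, -0.943, -0.001], [0.001, 0.002, -1.0]]
ft_force: [0.2, -0.8, 1.4]
opening: 0.996
[ 499.3280525  -277.19727799  167.82494608] [-6.05954974e-01  1.46734496e-01  1.40133425e+00 -1.58266742e-04
  1.59147194e+00  6.24409604e-01]
{'point': [256.7, 352.5], 'conf': 0.98} [ 325. -268.   80.]
{'point': [321.7, 202.4], 'conf': 0.64} [ 508. -278.   80.]
{'point': [193.9, 125.3], 'conf': 0.59} [ 536. -151.   80.]
{'point': [264.8, 332.2], 'conf': 0.95} [ 295. -274.    5.]
{'point': [318.3, 189.9], 'conf': 0.77} [ 502. -277.    5.]
{'point': [209.1, 123.3], 'conf': 0.66} [ 533. -138.    5.]
{'point': [25.0, 10.6], 'conf': 0.59} [630. 263.   5.]
{'point': [154.5, 213.8], 'conf': 0.41} [408. -96.   5.]
```

View pics/w1.png

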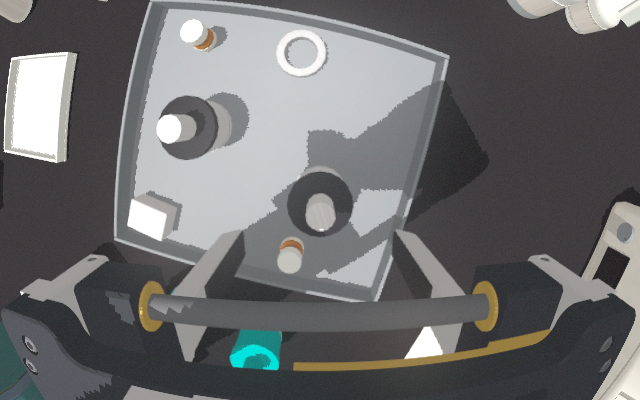

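The wrist view shows the near jar between the fingers (lid centre ~(320,203), knob top ~(320,222)). The other jar's lid is at ~(188,127) with its knob top at ~(170,128).

```bash
python3 - <<'E'
from h import *
for p,z in [((320,203),69),((320,222),103),((188,127),69),((170,128),103)]: print(p,at('wrist',p,z).round(1))
E
```

```text
(320, 203) [ 504.  -277.6   69. ]
(320, 222) [ 497.5 -279.6  103. ]
(188, 127) [ 531.2 -141.1   69. ]
(170, 128) [ 530.7 -139.6  103. ]
```

```bash
python3 -m crank '[[0.002,-0.001,-0.02,0,0,0,1],[0.002,-0.001,-0.04,0,0,0,1],[0.002,-0.001,-0.055,0,0,0,1],[0.002,-0.001,-0.07,0,0,0,1],[0.002,-0.001,-0.08,0,0,0,1],[0.002,-0.001,-0.083,0,0,0,1],[0.002,-0.001,-0.083,0,0,0,1],[0.002,-0.001,-0.083,0,0,0,1]]'
python3 -m crank '[[0,0,0,0,0,0,0.8],[0,0,0,0,0,0,0.6],[0,0,0,0,0,0,0.4],[0,0,0,0,0,0,0.2],[0,0,0,0,0,0,0],[0,0,0,0,0,0,0],[0,0,0,0,0,0,0],[0,0,0,0,0,0,0]]'
```

```text
time_s: 3.35
tcp_pos: [501.8, -277.7, 84.5]
orientation: [[0.942, 0.335, 0.001], [0.335, -0.942, -0.001], [0.001, 0.001, -1.0]]
ft_force: [0.4, -0.8, -0.3]
opening: 1.001
time_s: 4.02
tcp_pos: [501.3, -277.2, 83.5]
orientation: [[0.942, 0.335, -0.0], [0.335, -0.942, -0.0], [-0.0, 0.0, -1.0]]
ft_force: [0.1, 0.4, 0.2]
opening: 0.472
```

```bash
python3 -m crank '[[0,0,0,0,0,0,0],[0,0,0,0,0,0,0],[0,0,0,0,0,0,0],[0,0,0,0,0,0,0],[0,0,0,0,0,0,0],[0,0,0,0,0,0,0],[0,0,0,0,0,0,0],[0,0,0,0,0,0,0]]'
python3 -m crank '[[0,0,0.005,0,0,0,0],[0,0,0.015,0,0,0,0],[0,0,0.03,0,0,0,0],[0,0,0.045,0,0,0,0],[0,0,0.06,0,0,0,0],[0,0,0.07,0,0,0,0],[0,0,0.075,0,0,0,0],[0,0,0.075,0,0,0,0]]'
python3 -m crank '[[0,0,0,0,0,0,0],[0,0,0,0,0,0,0],[0,0,0,0,0,0,0],[0,0,0,0,0,0,0],[0,0,0,0,0,0,0],[0,0,0,0,0,0,0],[0,0,0,0,0,0,0],[0,0,0,0,0,0,0]]'
python3 - <<'E'
from h import *
f=[]
for i in range(10): bot.snapshot('wrist'); s=bot.observe(); f.append(np.r_[s['ft_force'],s['tau'][1:3]])
f=np.array(f); print(f.mean(0),f.std(0),s['tcp_pos'],s['opening'])
E
```

```text
time_s: 4.68
tcp_pos: [501.4, -277.5, 83.5]
orientation: [[0.942, 0.335, 0.0], [0.335, -0.942, -0.001], [0.0, 0.001, -1.0]]
ft_force: [1.3, -2.3, -1.3]
opening: 0.247
time_s: 5.35
tcp_pos: [501.9, -277.4, 160.1]
orientation: [[0.942, 0.335, 0.002], [0.335, -0.942, -0.001], [0.001, 0.002, -1.0]]
ft_force: [-0.6, -0.1, -3.7]
opening: 0.253
time_s: 6.02
tcp_pos: [501.3, -277.2, 158.5]
orientation: [[0.942, 0.335, -0.0], [0.335, -0.942, -0.0], [-0.0, 0.0, -1.0]]
ft_force: [0.8, 0.4, -4.6]
opening: 0.25
[ -0.1321648   -0.10785557  -4.25822204 -38.95823729 -31.99351358] [0.46049152 0.33816425 0.40084039 0.01601345 0.01215621] [ 501.34209879 -277.19894194  158.51129618] 0.24953815882145028
```

Reading 4.26 N (~434 g), so this is the heavy one. I'll put it back where it stood and take the other.

```bash
python3 -m crank '[[0,0,-0.015,0,0,0,0],[0,0,-0.03,0,0,0,0],[0,0,-0.045,0,0,0,0],[0,0,-0.06,0,0,0,0],[0,0,-0.068,0,0,0,0],[0,0,-0.072,0,0,0,0],[0,0,-0.075,0,0,0,0],[0,0,-0.075,0,0,0,0]]'
python3 -m crank '[[0,0,0,0,0,0,0.1],[0,0,0,0,0,0,0.3],[0,0,0,0,0,0,0.5],[0,0,0,0,0,0,0.7],[0,0,0,0,0,0,0.7],[0,0,0,0,0,0,0.7],[0,0,0,0,0,0,0.7],[0,0,0,0,0,0,0.7]]'
python3 -m crank '[[0,0,0.02,0,0,0,0.8],[0,0,0.05,0,0,0,0.8],[0,0,0.08,0,0,0,0.8],[0.008,0.035,0.08,0,0,0,0.8],[0.016,0.07,0.08,0,0,0,0.8],[0.022,0.1,0.08,0,0,0,0.8],[0.029,0.137,0.08,0,0,0,0.8],[0.029,0.137,0.08,0,0,0,0.8]]'
python3 - <<'E'
from h import *
print(bot.observe()['joint_positions'])
snap('wrist','w2.png')
for d in bot.place_of('jar_a','wrist'): print(d,at('wrist',d['point'],5).round())
E
```

```text
time_s: 7.18
tcp_pos: [501.6, -277.4, 84.1]
orientation: [[0.942, 0.335, 0.001], [0.335, -0.942, -0.001], [0.0, 0.001, -1.0]]
ft_force: [-0.1, 0.4, -4.6]
opening: 0.251
time_s: 7.85
tcp_pos: [501.4, -277.2, 83.7]
orientation: [[0.942, 0.335, 0.0], [0.335, -0.942, -0.0], [0.0, 0.0, -1.0]]
ft_force: [0.6, 0.6, -0.1]
opening: 0.682
time_s: 8.52
tcp_pos: [531.2, -134.4, 163.8]
orientation: [[0.94, 0.341, 0.001], [0.341, -0.94, 0.003], [0.002, -0.003, -1.0]]
ft_force: [0.2, -0.6, -0.1]
opening: 0.798
[-0.35350751  0.09867451  1.46269991  0.00359868  1.5803966   0.86908163]
{'point': [363.9, 0.3], 'conf': 0.94} [ 748. -113.    5.]
{'point': [285.3, 347.4], 'conf': 0.65} [ 313. -170.    5.]
{'point': [422.6, 255.8], 'conf': 0.57} [ 500. -284.    5.]
{'point': [65.1, 30.3], 'conf': 0.22} [633. 265.   5.]
```

View pics/w2.png

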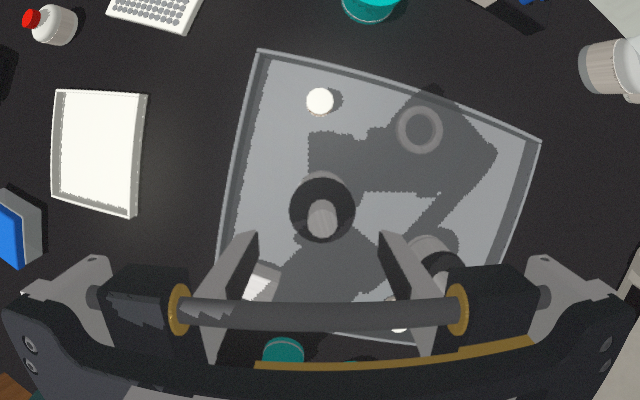

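The first jar stands upright again at lower right. The second is between the fingers (lid ~(322,209), knob top ~(322,226)), and the tray rim shows at (57,90), (147,94), (131,217), (51,195).

```bash
python3 - <<'E'
from h import *
print(bot.observe()['tcp_pos'])
for p,z in [((322,209),69),((322,226),103),((57,90),20),((147,94),20),((131,217),20),((51,195),20)]: print(p,at('wrist',p,z).round(1))
E
```

```text
[ 530.51165792 -139.13402989  163.59593226]
(322, 209) [ 531.3 -142.5   69. ]
(322, 226) [ 527.2 -143.5  103. ]
(57, 90) [551.6 230.1  20. ]
(147, 94) [576.4  77.4  20. ]
(131, 217) [430.7  64.5  20. ]
(51, 195) [408.4 212.4  20. ]
```

```bash
python3 -m crank '[[0,-0.001,-0.02,0,0,0,0.7],[0,-0.001,-0.04,0,0,0,0.7],[0,-0.001,-0.06,0,0,0,0.7],[0,-0.001,-0.075,0,0,0,0.7],[0,-0.001,-0.08,0,0,0,0.7],[0,-0.001,-0.08,0,0,0,0.5],[0,-0.001,-0.08,0,0,0,0.3],[0,-0.001,-0.08,0,0,0,0]]'
python3 -m crank '[[0,0,0,0,0,0,0],[0,0,0,0,0,0,0],[0,0,0,0,0,0,0],[0,0,0,0,0,0,0],[0,0,0,0,0,0,0],[0,0,0,0,0,0,0],[0,0,0,0,0,0,0],[0,0,0,0,0,0,0]]'
python3 -m crank '[[0,0,0.005,0,0,0,0],[0,0,0.015,0,0,0,0],[0,0,0.03,0,0,0,0],[0,0,0.045,0,0,0,0],[0,0,0.06,0,0,0,0],[0,0,0.07,0,0,0,0],[0,0,0.075,0,0,0,0],[0,0,0.075,0,0,0,0]]'
python3 -m crank '[[0,0,0,0,0,0,0],[0,0,0,0,0,0,0],[0,0,0,0,0,0,0],[0,0,0,0,0,0,0],[0,0,0,0,0,0,0],[0,0,0,0,0,0,0],[0,0,0,0,0,0,0],[0,0,0,0,0,0,0]]'
python3 - <<'E'
from h import *
f=[]
for i in range(10): bot.snapshot('wrist'); s=bot.observe(); f.append(np.r_[s['ft_force'],s['tau'][1:3]])
f=np.array(f); print(f.mean(0),f.std(0),s['tcp_pos'],s['opening'],s['joint_positions'])
E
```

```text
time_s: 9.28
tcp_pos: [531.2, -142.2, 85.0]
orientation: [[0.942, 0.334, 0.002], [0.334, -0.942, -0.001], [0.002, 0.002, -1.0]]
ft_force: [1.4, -0.9, -0.4]
opening: 0.522
time_s: 9.95
tcp_pos: [530.5, -141.1, 83.8]
orientation: [[0.942, 0.335, 0.0], [0.335, -0.942, 0.0], [0.0, 0.0, -1.0]]
ft_force: [0.3, 1.3, 1.9]
opening: 0.253
time_s: 10.62
tcp_pos: [531.1, -141.6, 160.2]
orientation: [[0.942, 0.335, 0.003], [0.335, -0.942, -0.001], [0.002, 0.002, -1.0]]
ft_force: [-0.2, -0.7, -1.6]
opening: 0.249
time_s: 11.28
tcp_pos: [530.3, -141.2, 158.4]
orientation: [[0.942, 0.335, -0.0], [0.335, -0.942, -0.0], [-0.0, 0.0, -1.0]]
ft_force: [-0.3, -0.4, -1.8]
opening: 0.249
[  0.03960704   0.24082582  -1.68029943 -35.24710357 -30.74902618] [0.47757583 0.30801373 0.56493958 0.01413245 0.01114222] [ 530.36320965 -141.20265255  158.54069879] 0.24946857840932635 [-3.63468378e-01  1.02963736e-01  1.46852564e+00 -7.08031827e-05
  1.56999966e+00  8.65527086e-01]
```

Light one: 1.68 N (~171 g) against 4.26 N. On to the tray.

```bash
python3 -m crank '[[-0.002,0.015,0,0,0,0,0],[-0.007,0.05,0,0,0,0,0],[-0.013,0.09,0,0,0,0,0],[-0.019,0.13,0,0,0,0,0],[-0.024,0.17,0,0,0,0,0],[-0.03,0.21,0,0,0,0,0],[-0.035,0.245,0,0,0,0,0],[-0.038,0.27,0,0,0,0,0]]'
python3 -m crank '[[-0.001,0.012,0,0,0,0,0],[-0.002,0.021,0,0,0,0,0],[-0.002,0.021,-0.01,0,0,0,0],[-0.002,0.021,-0.02,0,0,0,0],[-0.002,0.021,-0.02,0,0,0,0],[-0.002,0.021,-0.02,0,0,0,0],[-0.002,0.021,-0.02,0,0,0,0],[-0.002,0.021,-0.02,0,0,0,0]]'
python3 - <<'E'
from h import *
print(bot.observe()['joint_positions'])
a=snap('wrist','w3.png'); b=snap('side','s3.png')
cv2.imwrite('pics/c3.png',np.hstack([a[:,:,::-1][:, :400],cv2.resize(b[180:280,260:360,::-1],(400,400))]))
E
```

```text
time_s: 12.45
tcp_pos: [490.7, 132.7, 158.8]
orientation: [[0.941, 0.338, -0.0], [0.338, -0.941, 0.002], [0.0, -0.002, -1.0]]
ft_force: [-0.8, 1.1, -1.4]
opening: 0.25
time_s: 13.12
tcp_pos: [490.8, 148.9, 138.7]
orientation: [[0.943, 0.334, 0.0], [0.334, -0.943, -0.0], [0.0, 0.0, -1.0]]
ft_force: [0.3, 0.3, -1.4]
opening: 0.248
[ 1.84197340e-01  3.30695554e-02  1.58266133e+00 -1.96750148e-04
  1.52550674e+00  1.41483573e+00]
```

View pics/c3.png

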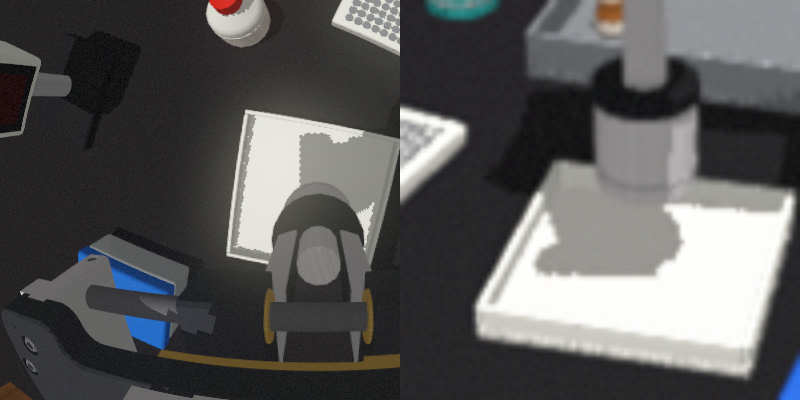

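The jar hangs over the tray, level and roughly centred. Tray left corners are at (247,111) and (229,254). I'll check that and lower it.

```bash
python3 - <<'E'
from h import *
a,b=[at('wrist',p,20)[:2] for p in [(247,111),(229,254)]]; v=(a-b); n=np.array([v[1],-v[0]])/np.linalg.norm(v)
print(a,b,np.linalg.norm(v),'centre',(a+b)/2+75*n)
# reader: head right (front) face edges + window
print([ (d['conf'],d['point']) for d in bot.place_of('reader_window','wrist')])
for d in bot.place_of('reader_window','wrist'): print(at('wrist',d['point'],140))
E
python3 -m crank '[[0,0,-0.01,0,0,0,0],[0,0,-0.02,0,0,0,0],[0,0,-0.03,0,0,0,0],[0,0,-0.04,0,0,0,0],[0,0,-0.047,0,0,0,0],[0,0,-0.052,0,0,0,0],[0,0,-0.055,0,0,0,0],[0,0,-0.055,0,0,0,0]]'
```

```text
[550.96638553 240.8356578 ] [407.02143898 217.98420563] 145.74750942852236 centre [490.75300796 155.33750994]
[(0.82, [4.6, 105.7])]
[510.51844003 430.99400315 140.        ]
time_s: 13.98
tcp_pos: [490.3, 149.9, 83.3]
orientation: [[0.942, 0.335, -0.0], [0.335, -0.942, -0.0], [-0.0, -0.0, -1.0]]
ft_force: [-0.0, -0.4, -0.9]
opening: 0.253
```

```bash
python3 -m crank '[[0,0,-0.0005,0,0,0,0],[0,0,-0.001,0,0,0,0],[0,0,-0.001,0,0,0,0],[0,0,-0.001,0,0,0,0.1],[0,0,-0.001,0,0,0,0.3],[0,0,-0.001,0,0,0,0.5],[0,0,-0.001,0,0,0,0.7],[0,0,-0.001,0,0,0,0.7]]'
python3 -m crank '[[0,0,0,0,0,0,0.7],[0,0,0,0,0,0,0.7],[0,0,0.02,0,0,0,0.8],[0,0,0.04,0,0,0,0.8],[0,0,0.06,0,0,0,0.8],[0,0,0.08,0,0,0,0.8],[0,0,0.1,0,0,0,0.8],[0,0,0.1,0,0,0,0.8]]'
python3 - <<'E'
from h import *
print(bot.observe()['tcp_pos'])
a=snap('wrist','w4.png'); b=snap('side','s4.png')
cv2.imwrite('pics/c4.png',np.hstack([a[:,:,::-1][:, :400],cv2.resize(b[180:280,260:360,::-1],(400,400))]))
print([(d['conf'],at('wrist',d['point'],4).round()) for d in bot.place_of('jar_a','wrist')],[(d['conf'],at('side',d['point'],4).round()) for d in bot.place_of('jar_a','side')])
print([(d['conf'],at('wrist',d['point'],140).round()) for d in bot.place_of('reader_window','wrist')])
E
```

```text
time_s: 14.65
tcp_pos: [490.7, 149.8, 82.9]
orientation: [[0.942, 0.335, 0.001], [0.335, -0.942, 0.0], [0.001, 0.0, -1.0]]
ft_force: [0.5, -1.0, -0.1]
opening: 0.476
time_s: 15.32
tcp_pos: [492.8, 150.3, 187.5]
orientation: [[0.942, 0.335, 0.009], [0.335, -0.942, 0.002], [0.009, 0.001, -1.0]]
ft_force: [0.4, 0.4, 0.3]
opening: 0.798
[492.76536917 150.27488261 187.45162047]
[(0.97, array([489., 149.,   4.])), (0.95, array([ 497., -276.,    4.])), (0.65, array([742., -98.,   4.]))] [(0.94, array([ 284., -256.,    4.])), (0.85, array([722., -91.,   4.])), (0.72, array([487., 151.,   4.])), (0.64, array([ 516., -303.,    4.])), (0.56, array([ 297., -139.,    4.])), (0.22, array([689., 132.,   4.]))]
[(0.98, array([511., 421., 140.]))]
```

View pics/c4.png

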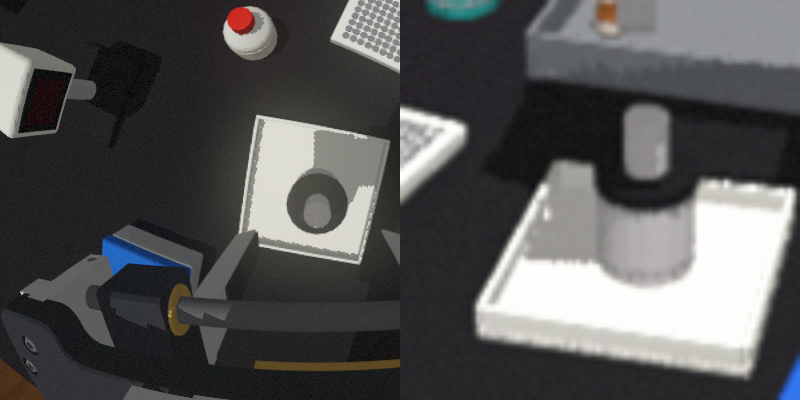

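The light jar stands upright and free near the tray centre (lid ~(318,202)), and the reader window shows at (45,103). Now back to the heavy jar.

```bash
python3 -m crank '[[0.001,-0.02,0,0,0,0,0.8],[0.002,-0.06,0,0,0,0,0.8],[0.003,-0.1,0,0,0,0,0.8],[0.004,-0.14,0,0,0,0,0.8],[0.005,-0.18,0,0,0,0,0.8],[0.006,-0.22,0,0,0,0,0.8],[0.007,-0.26,0,0,0,0,0.8],[0.008,-0.3,0,0,0,0,0.8]]'
python3 -m crank '[[0.001,-0.035,0,0,0,0,0.8],[0.002,-0.07,0,0,0,0,0.8],[0.003,-0.1,0,0,0,0,0.8],[0.003,-0.12,0,0,0,0,0.8],[0.003,-0.127,0,0,0,0,0.8],[0.003,-0.127,-0.02,0,0,0,0.8],[0.003,-0.127,-0.02,0,0,0,0.8],[0.003,-0.127,-0.02,0,0,0,0.8]]'
python3 - <<'E'
from h import *
bot.snapshot('wrist'); print(bot.observe()['tcp_pos'])
bot.snapshot('wrist');print([(d['conf'],d['point'],at('wrist',d['point'],5).round()) for d in bot.place_of('jar_a','wrist')])
E
```

```text
time_s: 16.23
tcp_pos: [497.3, -151.8, 180.7]
orientation: [[0.942, 0.335, -0.003], [0.335, -0.942, 0.001], [-0.002, -0.002, -1.0]]
ft_force: [1.0, 0.6, -0.6]
opening: 0.797
time_s: 16.9
tcp_pos: [500.3, -275.7, 160.2]
orientation: [[0.942, 0.336, -0.004], [0.336, -0.942, 0.003], [-0.003, -0.004, -1.0]]
ft_force: [0.3, 0.6, -0.4]
opening: 0.799
[ 500.95216682 -275.92326716  161.59324051]
[(0.63, [320.8, 193.5], array([ 502., -280.,    5.])), (0.59, [264.1, 336.8], array([ 293., -275.,    5.])), (0.56, [40.7, 105.4], array([493., 141.,   5.])), (0.44, [191.3, 302.7], array([ 307., -168.,    5.]))]
```

Now down by 78 mm (1 mm further in -y), grip and lift.

```bash
python3 -m crank '[[0,-0.001,-0.02,0,0,0,0.7],[0,-0.001,-0.04,0,0,0,0.7],[0,-0.001,-0.06,0,0,0,0.7],[0,-0.001,-0.075,0,0,0,0.7],[0,-0.001,-0.078,0,0,0,0.7],[0,-0.001,-0.078,0,0,0,0.5],[0,-0.001,-0.078,0,0,0,0.3],[0,-0.001,-0.078,0,0,0,0]]'
python3 -m crank '[[0,0,0,0,0,0,0],[0,0,0,0,0,0,0],[0,0,0,0,0,0,0],[0,0,0,0,0,0,0],[0,0,0,0,0,0,0],[0,0,0,0,0,0,0],[0,0,0,0,0,0,0],[0,0,0,0,0,0,0]]'
python3 -m crank '[[0,0,0.005,0,0,0,0],[0,0,0.02,0,0,0,0],[0,0,0.04,0,0,0,0],[0,0,0.06,0,0,0,0],[0,0,0.08,0,0,0,0],[0,0,0.095,0,0,0,0],[0,0,0.104,0,0,0,0],[0,0,0.104,0,0,0,0]]'
```

```text
time_s: 17.72
tcp_pos: [502.4, -278.7, 86.5]
orientation: [[0.942, 0.335, 0.003], [0.335, -0.942, -0.002], [0.002, 0.003, -1.0]]
ft_force: [-0.4, 0.7, -0.4]
opening: 0.524
time_s: 18.38
tcp_pos: [501.5, -278.3, 85.0]
orientation: [[0.942, 0.335, 0.001], [0.335, -0.942, -0.0], [0.0, 0.001, -1.0]]
ft_force: [-0.5, 0.6, 2.9]
opening: 0.252
time_s: 19.05
tcp_pos: [501.9, -278.6, 189.9]
orientation: [[0.942, 0.335, 0.002], [0.335, -0.942, -0.002], [0.001, 0.002, -1.0]]
ft_force: [0.7, -0.2, -4.3]
opening: 0.248
```

```bash
python3 -m crank '[[0,0.01,0.015,0,0,0,0],[0,0.03,0.03,0,0,0,0],[0,0.06,0.045,0,0,0,0],[0,0.095,0.05,0,0,0,0],[0,0.13,0.05,0,0,0,0],[0,0.165,0.05,0,0,0,0],[0,0.2,0.05,0,0,0,0],[0,0.235,0.05,0,0,0,0]]'
python3 -m crank '[[0,0.035,0,0,0,0,0],[0,0.07,0,0,0,0,0],[0,0.105,0,0,0,0,0],[0,0.14,0,0,0,0,0],[0,0.175,0,0,0,0,0],[0,0.21,0,0,0,0,0],[0,0.245,0,0,0,0,0],[0,0.275,0,0,0,0,0]]'
python3 -m crank '[[0,0.025,0,0,0,0,0],[0,0.045,0,0,0,0,0],[0,0.06,0,0,0,0,0],[0,0.06,0,0,0,0,0],[0,0.06,0,0,0,0,0],[0,0.06,0,0,0,0,0],[0,0.06,0,0,0,0,0],[0,0.06,0,0,0,0,0]]'
python3 - <<'E'
from h import *
s=bot.observe();print(s['tcp_pos'],s['joint_positions'],s['ft_force'])
a=snap('wrist','w5.png'); b=snap('top','t5.png'); snap('side','s5.png')
print([(d['conf'],d['point'],at('wrist',d['point'],140).round()) for d in bot.place_of('reader_window','wrist')])
cv2.imwrite('pics/c5.png',np.hstack([a[:,:450,::-1],cv2.resize(b[150:264,130:230,::-1],(350,400),interpolation=cv2.INTER_CUBIC)]))
E
```

```text
time_s: 19.72
tcp_pos: [500.2, -41.5, 236.2]
orientation: [[0.942, 0.335, -0.004], [0.335, -0.942, 0.001], [-0.003, -0.002, -1.0]]
ft_force: [0.2, -0.8, -4.9]
opening: 0.251
time_s: 20.38
tcp_pos: [500.1, 233.9, 235.9]
orientation: [[0.942, 0.336, -0.004], [0.336, -0.942, -0.001], [-0.004, -0.001, -1.0]]
ft_force: [1.2, -0.7, -3.7]
opening: 0.25
time_s: 21.05
tcp_pos: [501.6, 290.7, 238.5]
orientation: [[0.943, 0.334, 0.0], [0.334, -0.943, -0.0], [-0.0, 0.0, -1.0]]
ft_force: [0.3, -0.1, -4.4]
opening: 0.251
[501.57208847 290.68874764 238.51754035] [ 4.27690289e-01  1.50914376e-01  1.25705090e+00 -3.93506831e-04
  1.73378794e+00  1.65826442e+00] [ 0.33792818 -0.11040007 -4.3562909 ]
[(0.85, [178.4, 147.2], array([512., 432., 140.]))]
```

View pics/c5.png

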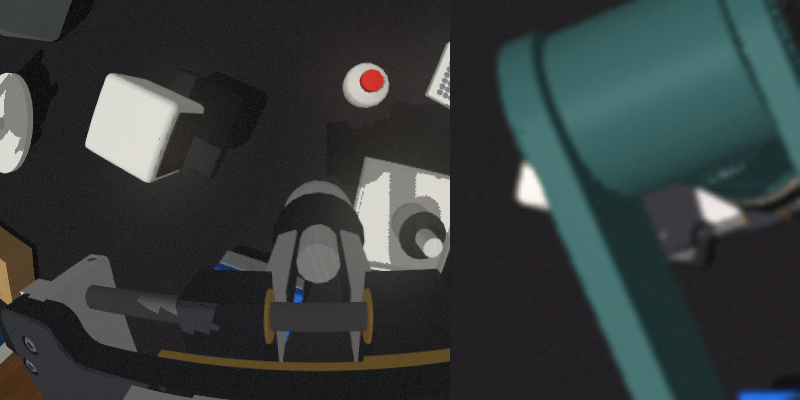

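The wrist view shows the reader head top with corners at (109,74), (179,105), (149,182) and (87,150), its window on the right-hand face, and the jar hanging upright.

```bash
python3 - <<'E'
from h import *
W=np.array([at('wrist',p,175)[:2] for p in [(109,74),(179,105),(149,182),(87,150)]]); print(W.round())
f=(W[1]+W[2])/2; a=(W[0]+W[3])/2-f; n=np.array([-(W[1]-W[2])[1],(W[1]-W[2])[0]]); print(f,a/np.linalg.norm(a),n/np.linalg.norm(n))
for w in [f,np.array([512,432.])]:
  for u in [a,n]: print(w-90*u/np.linalg.norm(u))
E
```

```text
[[562. 506.]
 [553. 426.]
 [483. 437.]
 [490. 513.]]
[517.98088011 431.34287582] [0.10665756 0.99429581] [0.15215162 0.98835716]
[508.38169952 341.85625262]
[504.287234   342.39073107]
[502.40081941 342.5133768 ]
[498.30635389 343.04785525]
```

```bash
python3 -m crank '[[0.001,0.015,-0.01,0,0,0,0],[0.001,0.03,-0.02,0,0,0,0],[0.002,0.042,-0.032,0,0,0,0],[0.0025,0.048,-0.042,0,0,0,0],[0.0025,0.05,-0.048,0,0,0,0],[0.0025,0.05,-0.05,0,0,0,0],[0.0025,0.05,-0.05,0,0,0,0],[0.0025,0.05,-0.05,0,0,0,0]]'
python3 -m crank '[[0,0,0,0,0,0,0],[0,0,0,0,0,0,0],[0,0,0,0,0,0,0],[0,0,0,0,0,0,0],[0,0,0,0,0,0,0],[0,0,0,0,0,0,0],[0,0,0,0,0,0,0],[0,0,0,0,0,0,0]]'
python3 - <<'E'
from h import *
s=bot.observe();print(s['tcp_pos'],s['ft_force'],np.abs(s['joint_vel']).max())
a=snap('wrist','w6.png'); b=snap('side','s6.png')
print([(d['conf'],d['point'],at('wrist',d['point'],140).round()) for d in bot.place_of('reader_window','wrist')])
print([(d['conf'],d['point'],at('side',d['point'],109).round(),at('side',d['point'],4).round()) for d in bot.place_of('jar_a','side')])
cv2.imwrite('pics/c6.png',np.hstack([a[:,:400,::-1],cv2.resize(b[170:370,170:370,::-1],(400,400))]))
E
```

```text
time_s: 21.92
tcp_pos: [504.0, 341.5, 188.6]
orientation: [[0.942, 0.335, 0.0], [0.335, -0.942, -0.0], [0.0, 0.0, -1.0]]
ft_force: [0.2, -0.1, -3.8]
opening: 0.249
time_s: 22.58
tcp_pos: [503.9, 341.8, 188.5]
orientation: [[0.942, 0.335, 0.0], [0.335, -0.942, -0.0], [0.0, 0.0, -1.0]]
ft_force: [0.1, 0.5, -3.3]
opening: 0.251
[503.85310495 341.79539322 188.52751917] [ 0.12461816  0.45663778 -3.34284554] 0.0022690110553936216
[(0.73, [210.6, 175.6], array([513., 429., 140.])), (0.23, [598.2, 279.7], array([542.,  10., 140.]))]
[(0.89, [323.2, 244.1], array([431., 281., 109.]), array([485., 148.,   4.])), (0.8, [434.7, 182.7], array([274., -48., 109.]), array([ 290., -260.,    4.])), (0.69, [273.1, 250.8], array([508., 333., 109.]), array([581., 213.,   4.])), (0.67, [322.4, 171.0], array([551., -10., 109.]), array([ 634., -213.,    4.])), (0.63, [427.0, 199.0], array([279.,  39., 109.]), array([ 296., -152.,    4.]))]
```

View pics/c6.png

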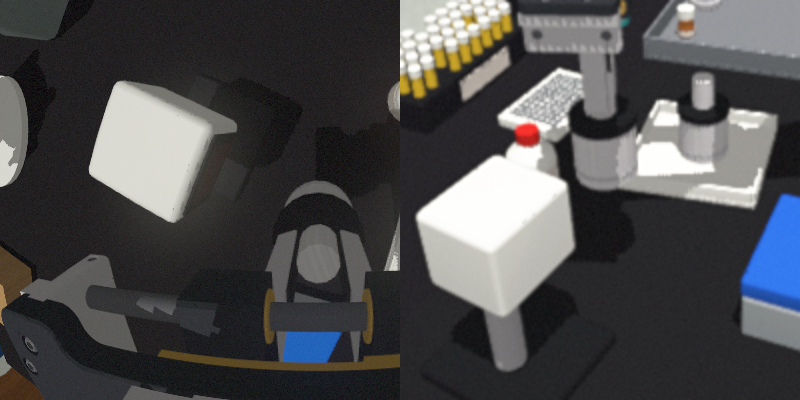

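The heavy jar hangs upright in front of the window, at side-view crop ~(605,150). The side-view estimate of (508,333) agrees with the commanded (504,342). The light jar stands in the tray, and I can see no bystander out of place in this view. Handing in.

```bash
python3 -c "
from plant import bot
s=bot.observe();print(s['time_s'],s['tcp_pos'],s['ft_force'],s['opening']);print(bot.job_done())"
```

```text
22.7833 [503.83799983 341.80746121 188.48090053] [ 0.21531663  0.14798365 -3.88529983] 0.2514709185660126
the job is handed in; nothing more can be done
None
```

I handed the job in at 22.8 s, with the lighter jar standing released in the white tray and the heavier one held up in front of the code reader. The interface gives no verdict, so the result rests on my own checks.

- **Which jar is heavier:** the jar farther to the robot's right read 4.26 N (about 434 g) when lifted. The other read 1.68 N (about 171 g).
- **Lighter jar:** it stands upright in the tray at about (489, 149) mm. The tray centre came out at (488–492, 146–155) mm across my measurements, so the jar is well inside the 55 mm limit.
- **Heavier jar:** it is still and upright at (504, 342) mm, with its underside about 109 mm up, so its mid-body is level with the window. That puts it about 90 mm in front of the window. The sideways error is a few mm and the joints were essentially still.

**Checks that disagreed:**
- Window position estimates spread over about 13 mm sideways, and the reader's angle over about 3°. Both fit within the 25 mm sideways allowance.
- The side-camera network put the held jar about 10 mm from the arm's own reading.
- Single force readings at the end varied from 3.3 to 3.9 N, below the averaged 4.26 N but within sensor noise.

**Bystanders:** nothing looked moved in the views I checked. I did not re-measure each one's position at the end.

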